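Clip the work lamp into its charging dock

ROBOT

A 6-joint arm with a two-finger parallel gripper is mounted at the origin on the work surface. World frame = base frame: x ahead of the robot, y to its left, z up, the work surface at z = 0. Lengths are in m, angles in rad, forces in N, time in s.
With the tool pointing down it reaches from about 0.35 to 0.95 m from the base axis. Payload 17.4 kg.
Tool frame: the origin (TCP) lies at the very end of the fingers, on their centre line; the grasp point (between the pads) lies 19 mm behind it; z points along the fingers, x is the direction in which the jaws open and shut, and the axes are right-handed (so a half turn about z gives the same grasp; the last joint's range is limited). The gripper opens to 93 mm and grips with 3 to 60 N. Pads are 15 mm wide; open, the fingers measure 128 mm over their backs; the gripper's body (75 mm by 188 mm) begins 65 mm behind the grasp point.
Start: joints at [-1.386, 0.116, 1.442, -0, 1.584, -0.038], TCP at [0.149, -0.658, 0.186] pointing down, gripper open.
Joint ranges: [-2.83, 2.83], [-0.83, 2.19], [0.07, 2.5], [-1.14, 4.28], [0.01, 3], [-2.97, 2.97]. Speed limits (rad/s): [1.89, 1.89, 2.22, 3.14, 3.14, 3.14].

INTERFACE

Orientations are given as [roll, pitch, yaw] about the fixed x, y, z axes, in that order (R = Rz(yaw) Ry(pitch) Rx(roll)).
In Python, from rig import bot gives the robot as it stands.
- The arm moves only by the shell command python3 -m jog 'ROWS' [OPENING] [FORCE]. ROWS is JSON, a list that holds one entry, the list of rows, each a list of 4 numbers: the shift along the tool's x, y, z in m, then the turn about the tool's z in rad. In form: [[[x, y, z, yaw], ...]]. A call has 1 to 5 rows; each row shifts and turns the pose as measured when the row begins, along the tool's axes as they then stand; what a row does not reach is not made up. A row lasts 1/10 s, in which the tool goes at most 50 mm and 8.59 degrees, less where a joint would pass 70% of its speed; a pose out of reach is approached as far as the arm can. A call with a gripper value outside its range is refused whole. OPENING is the finger opening in m, from 0 to 0.093, set as the call begins (- or left out, the last holds). The fingers move at their own pace and stop on an object; FORCE is the grip in N (left out, the last holds). Time passes only in rows, so rows that do not move let the fingers close. It gives the time, the measured TCP pose, the force and the opening at its end, in the units of the state.
- bot.state(): the state, without advancing time (a new reading comes with each control period).
- bot.read_camera(name): name is "scene" or "side" or "wrist"; returns a dict with "color" (400x640x3 uint8, red, green, blue), "mtx" (3x3 intrinsics, pixels), "k1" (the pictures are not rectified: a ray, as slopes to the right and down, at radius r is drawn at 1 + k1 r^2 times it, then the intrinsics apply), "extrinsics" (4x4, takes a point from camera to world coordinates); the wrist camera has in their place "hand_eye" (4x4, takes a point from camera to tool coordinates, whose origin is the TCP and whose axes are the tool frame's). Camera axes: x right, y down, z forward; pixel columns grow to the right and rows downward; lengths in m; the calibration is good to about 2 mm. A picture is of the moment at which its call begins: read the wrist's pose just before it. There is no depth.
- bot.hand_in(): hands the job in, once; it reports no verdict.
The state is a dict: "time": time; "joints": joint angles; "qd": joint speeds; "effort": joint torques, N m; "tcp_pos": TCP position; "orientation": TCP orientation; "ft_force": force on the tool from outside, world axes, zero at the start; "wrist_torque": the same for the moment, N m; "width": finger opening in m.
Only numpy, scipy, OpenCV 4.12 (cv2) and the standard library are available. Lean on these libraries where they do the work, as an engineer would, in place of code of your own. Each camera call takes 0.05 s, during which the arm holds its last target. There are 200 camera calls.

TASK

Put the orange work lamp away on its charging dock: lay it over the two spring clips with its black tail cap facing the grey charging block and push it down gently, level, until it is fully home in both clips. Let go of it, then flip the dock's red switch right over to on. The lamp's casing is thin, so do not squeeze or press it hard, and leave the other things on the bench where they are.

Things in the scene. Friction and masses are not known exactly. Their poses are not given: they have to be found in the camera images.
- lamp_center (a point): Centre of the loose work lamp, on the axis of its round orange barrel (24 mm in diameter, 156 mm bare between two square end bumpers, 200 mm over all) at mid-length, also its centre of mass. y runs along the barrel from the black tail cap to the orange head, z is up. Lying on the bench on its bumpers, the axis is 17 mm above the bench.
- lamp: The same lamp, origin on the underside of its bumpers, same axes. Bumpers 34 x 34 mm, 22 mm long, one orange (head, +y), one black (tail cap, -y); clear lens strip on top; about 0.16 kg. The casing is thin: grip with 10 to 30 N. It cracks if the two fingers press it with more than 50 N each, or if it is pressed or knocked against the dock and its jaws with more than 80 N.
- lamp_tail (a point): Middle of the end face of the lamp's black tail cap, 100 mm from the lamp's centre.
- dock_seat (a point): Where the lamp's centre is when the lamp is fully home in the dock, 52 mm above the bench and 34 mm above the dock's board; dock's axes: y along the seated lamp from the charging block to the open end, z up, x across. Two clips at y = -55 and +55 mm, 90 mm of free space for fingers between them. Seated, the black tail cap faces the charging block across an 8 mm gap.
- dock: Charging dock: wooden board fixed to the bench, 18 mm thick, 100 mm wide in x, from y = -205 to +115 mm; origin on its underside straight below the seat point, same axes. Two steel spring clips, a grey charging block with a copper face (50 mm in x, y = -108 to -138 mm, top 78 mm above the bench), then the switch.
- clip_a (a point): Middle of the mouth of the spring clip next to the charging block, 12 mm above the seated barrel's axis. Each clip is 16 mm long in y, about 50 mm wide in x over its flared tops, and reaches 78 mm above the bench. Its two hinged steel jaws have lips 14 mm apart: a barrel lying level along y over both clips and pushed straight down springs them apart and they close again over it.
- clip_b (a point): The same point of the other clip, 110 mm along +y. An unpushed lamp just rests on the flared tops, 23 mm above home. Both clips together take about 8 to 15 N of push down to about 13 mm above home; from there the jaws pull the barrel down with up to about 20 N onto a saddle, a hard stop.
- switch_tip (a point): Centre of the red ball (26 mm in diameter) on the dock's toggle lever. The lever pivots 60 mm from the ball, 172 mm to -y of the seat point, 40 mm above the bench, on a grey housing (70 mm in x, 50 mm in y, top 43 mm above the bench). Off, the ball is 29 mm to the dock's -x side of the pivot, on, 29 mm to +x, both about 93 mm above the bench. About 1 N moves it; it stays where left.
- switch (a joint): Angle of the switch lever: 0 = off (leaning to the dock's -x side), 1.0 rad = fully on (leaning to +x).
- offcut: Bystander: square wooden offcut 26 x 26 x 200 mm lying on the bench, its length along its y; origin under its centre.
- tape: Bystander: blue roll of tape lying flat, 76 mm across, 24 mm high; origin under its centre.
- glue: Bystander: yellow glue bottle, 52 mm across, 120 mm tall; origin under its centre.
- painttin: Bystander: green paint tin with a lid, 64 mm across, 100 mm tall; origin under its centre.
- screwjar: Bystander: amber glass jar, 68 mm across, 80 mm tall; origin under its centre.
- screwdriver: Bystander: red screwdriver lying down, 200 mm long along its x, 26 mm thick; origin under its middle.
- wrench: Bystander: steel wrench lying down, 180 mm long along its x; origin under its middle.
Not all that is in view belongs to the job. What is shaped like the lamp but green, purple or turquoise is not meant.

How it is judged:
On the way, in this order (a step that is already met when the one before it is completed fails the run):
1. the lamp is fully home in both clips, tail cap to the charging block (x of lamp_center in the frame of dock_seat between -0.004 and 0.004 m and y of lamp_center in the frame of dock_seat between -0.012 and 0.012 m and z of lamp_center in the frame of dock_seat between -0.0035 and 0.0035 m and angle between the y axis of lamp_center and the y axis of dock_seat, either way round below 0.06 rad and y of lamp_tail in the frame of dock_seat below -0.05 m), for 0.3 s.
2. the switch is flipped on (value of joint switch above 0.75 rad), for 0.2 s.
At the end, for the whole second after the job is handed in: The lamp rests in both clips: its centre within 4 mm across, 3.5 mm in height and 12 mm along of the dock's seat point, its barrel within 0.06 rad of the dock's line, black tail cap towards the charging block, at rest; the switch lever is beyond 0.75 rad (on) (all of step 1 and value of joint switch above 0.75 rad and linear speed of lamp below 0.02 m/s); the robot touches nothing.
It fails at once if the lamp is pressed or knocked against the dock with more than 80 N (contact force between lamp and dock above 80 N).
It fails at once if the fingers squeeze the lamp with more than 100 N in all (50 N each) (contact force between the fingers and lamp above 100 N).
It fails at once if one of the bystanders is moved more than 30 mm (distance of any of offcut, tape, glue, painttin, screwjar, screwdriver, wrench from where it was at the start of the episode above 0.03 m).
It also fails if it takes over 58 s, if anything falls off the work surface, if the arm or the gripper's body presses on something with over 40 N, if the wrist force passes 120 N, or if a joint passes its speed limit or range.

## Working session

There is one attempt and no reset: what is moved stays moved. The work goes in short steps, Python scripts to look and compute and a shell command to move; the robot and the scene stay as the last step left them, time stands still between calls to the robot, and variables do not carry over. Pictures are saved under pics/ and viewed, on a budget of 10 in all, crops included, one or two more only if the job needs it, and the job is handed in when it is done.

```bash
mkdir -p pics; ls
cat > h.py <<'E'
import numpy as np, cv2
from rig import bot
from scipy.spatial.transform import Rotation as R
def grab(n):
    s=bot.state(); c=bot.read_camera(n)
    if n=="wrist":
        T=np.eye(4);T[:3,:3]=R.from_euler('xyz',s["orientation"]).as_matrix();T[:3,3]=s["tcp_pos"]
        c["extrinsics"]=T@np.array(c["hand_eye"])
    return c
def ray(c,px):
    K=np.array(c["mtx"]);k=c["k1"]
    d=np.array([(px[0]-K[0,2])/K[0,0],(px[1]-K[1,2])/K[1,1]]);u=d.copy()
    for _ in range(30): u=d/(1+k*(u@u))
    E=np.array(c["extrinsics"]);return E[:3,3],E[:3,:3]@np.r_[u,1]
def onz(c,px,z):
    o,d=ray(c,px);return o+d*(z-o[2])/d[2]
def proj(c,P):
    E=np.array(c["extrinsics"]);p=E[:3,:3].T@(np.array(P)-E[:3,3]);u=p[:2]/p[2];u=u*(1+c["k1"]*(u@u))
    K=np.array(c["mtx"]);return np.array([K[0,0]*u[0]+K[0,2],K[1,1]*u[1]+K[1,2]])
def tri(c1,p1,c2,p2):
    A=0;b=0
    for c,p in((c1,p1),(c2,p2)):
        o,d=ray(c,p);d=d/np.linalg.norm(d);M=np.eye(3)-np.outer(d,d);A=A+M;b=b+M@o
    return np.linalg.solve(A,b)
def save(c,name): cv2.imwrite("pics/"+name,c["color"][:,:,::-1] if isinstance(c,dict) else c[:,:,::-1])
E
python3 - <<'E'
from h import *
import pickle
for n in("scene","side"):
    c=grab(n); save(c,n+"0.png"); pickle.dump(c,open(n+"0.pkl","wb"))
    print(n,np.round(c["extrinsics"],3).tolist(),c["mtx"],c["k1"])
c=grab("wrist");print(np.round(c["hand_eye"],3).tolist())
print(bot.state())
E
```

```text
pics
scene [[0.655, 0.42, -0.628, 1.494], [0.756, -0.369, 0.541, -0.735], [-0.005, -0.829, -0.559, 0.944], [0.0, 0.0, 0.0, 1.0]] [[505.75590841   0.         320.67937011]
 [  0.         505.75590841 194.46572707]
 [  0.           0.           1.        ]] -0.16315060420173877
side [[-0.777, -0.487, 0.399, -0.133], [-0.63, 0.604, -0.488, 0.873], [-0.004, -0.63, -0.776, 1.325], [0.0, 0.0, 0.0, 1.0]] [[498.7432159    0.         319.71944475]
 [  0.         498.7432159  193.99849103]
 [  0.           0.           1.        ]] 0.0552278647367598
[[1.0, 0.0, 0.002, 0.0], [-0.001, 0.96, 0.278, -0.077], [-0.002, -0.278, 0.96, -0.199], [0.0, 0.0, 0.0, 1.0]]
{'time': 0.15, 'joints': array([-1.38579134e+00,  1.16387909e-01,  1.44212249e+00,  1.92418940e-05,
        1.58401470e+00, -3.77872236e-02]), 'qd': array([ 1.25214940e-03, -1.65197352e-03, -1.38022639e-03,  1.61989152e-03,
       -7.11959157e-05,  1.54095761e-03]), 'effort': array([ 6.36112072e-04, -7.21765065e+01, -6.22946620e+01,  7.80870253e-02,
        2.26232439e-02, -4.67135715e-05]), 'tcp_pos': array([ 0.14911398, -0.65812457,  0.18535999]), 'orientation': array([-3.14153820e+00,  9.31049774e-04, -1.34800385e+00]), 'ft_force': array([ 0.223622  , -0.4442905 , -0.00110294]), 'wrist_torque': array([0.00127432, 0.04023914, 0.00481494]), 'width': 0.09329014924771246}
```

View pics/scene0.png

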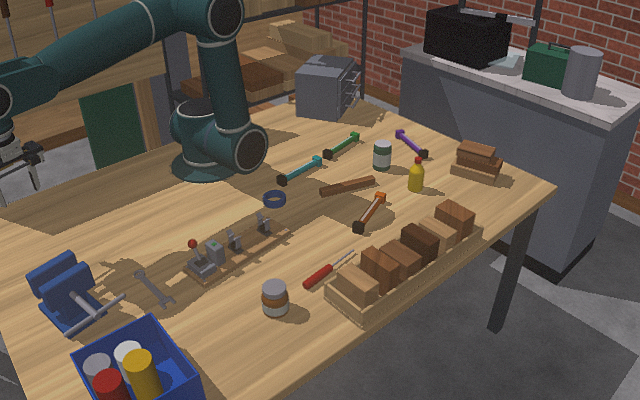

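View pics/side0.png

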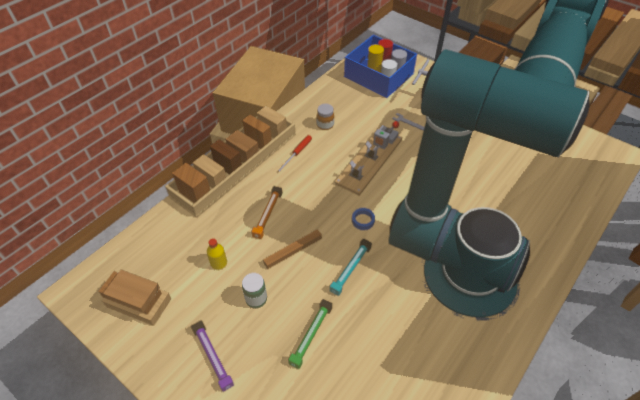

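Scene view: the candidates shaped like the lamp are orange (370,212), turquoise (300,170), green (342,145) and purple (411,143). Only the orange one fits, and in the side view it is at (268,211). The dock is around (238,245) in the scene view with the red ball at (193,243). In the side view it is around (370,160). I'll confirm this in an enlarged composite crop.

Run:
```python
from h import *
import pickle
S=pickle.load(open("scene0.pkl","rb"));D=pickle.load(open("side0.pkl","rb"))
def crop(c,x,y,w,h,f): return cv2.resize(c["color"][y:y+h,x:x+w],(w*f,h*f),interpolation=cv2.INTER_CUBIC)
a=crop(S,170,200,130,95,3); b=crop(D,325,100,130,95,3)
l=crop(S,335,180,65,60,6); m=crop(D,235,175,65,60,6)
img=np.vstack([np.hstack([a,b]),np.hstack([l[:300],m[:300]])]); save(img,"crop0.png"); print(img.shape)
for n,c in(("S",S),("D",D)):
    h=cv2.cvtColor(c["color"],cv2.COLOR_RGB2HSV)
    for nm,lo,hi in(("orange",(8,170,120),(18,255,255)),("red",(0,170,90),(6,255,255))):
        k,_,st,ce=cv2.connectedComponentsWithStats(cv2.inRange(h,lo,hi))
        for i in range(1,k):
            if st[i,4]>15: print(n,nm,ce[i].round(1),st[i])
```

```text
(585, 780, 3)
S orange [379.5 194.3] [375 191  11   9  50]
S red [47.4  3.2] [46  0  4  7 17]
S red [417.8 158.5] [415 157   7   5  23]
S red [191.3 241.8] [188 240   7   6  22]
S red [317.3 274.5] [303 264  30  22 173]
S red [106.3 381.1] [ 92 368  30  32 555]
D orange [262.5 222.4] [252 192  26  46 152]
D red [385.9  43.5] [379  40  13   9  82]
D red [395.2 124. ] [393 122   5   5  19]
D red [302.4 144.1] [294 136  17  18  97]
D red [212.4 241.7] [209 239   7   6  31]
```

View pics/crop0.png

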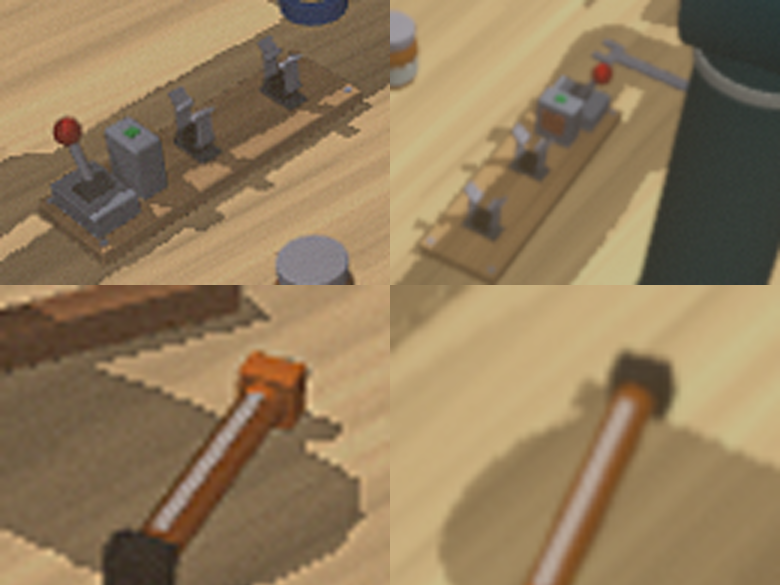

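Crop: the orange lamp lies on the bench with its lens up. Its head is at scene (380,193), its tail at scene (358,223) and side (276,190). The dock shows ball, block, clip A, then clip B in order, and the board corners are visible. Next I'll compute positions.

Run:
```python
from h import *
import pickle
S=pickle.load(open("scene0.pkl","rb"));D=pickle.load(open("side0.pkl","rb"))
f=lambda n,v: print(n,np.round(v,4))
b=tri(S,(192.3,243.7),D,(395.3,124.3)); f("ball",b); f("rep",[proj(S,b),proj(D,b)])
for n,p in dict(near=(205,285),left=(183.3,269),open=(289.5,230)).items(): f("S corner "+n,onz(S,p,.018))
for n,p in dict(openx=(335,180.5),openw=(359,192.5),left=(402.3,138.3)).items(): f("D corner "+n,onz(D,p,.018))
# lamp
f("headS",onz(S,(380,192.8),.034)); 
f("stripS",[onz(S,(378,198.3),.029),onz(S,(361.7,220),.029)])
h=cv2.cvtColor(D["color"],cv2.COLOR_RGB2HSV)
k,_,st,ce=cv2.connectedComponentsWithStats(cv2.inRange(h,(5,130,90),(18,255,255)))
f("headD",onz(D,(258.5,231.5),.034));f("tailD",onz(D,(276.5,189.5),.034)); f("tailS",onz(S,(358.5,224),.034))
```

```text
ball [ 0.4915 -0.321   0.0935]
rep [[192.872  243.8726]
 [395.7166 124.1258]]
S corner near [ 0.5741 -0.3443  0.018 ]
S corner left [ 0.4809 -0.3584  0.018 ]
S corner open [ 0.5351 -0.0318  0.018 ]
D corner openx [ 0.5359 -0.0277  0.018 ]
D corner openw [ 0.4399 -0.0365  0.018 ]
D corner left [ 0.4685 -0.3459  0.018 ]
headS [0.5911 0.2966 0.034 ]
stripS [[0.6038 0.2744 0.029 ]
 [0.6515 0.1535 0.029 ]]
headD [0.5849 0.3005 0.034 ]
tailD [0.6561 0.138  0.034 ]
tailS [0.6639 0.1276 0.034 ]
```

Dock axis is at about 96.3° heading with its seat at about (0.500,-0.147). The ball prediction from those agrees with the triangulated ball within 2 mm. The lamp centre is at about (0.624,0.216), heading 113.4°, and its bumper spacing of 180 mm matches the expected 178. I'll turn the tool first, then travel.

```bash
for i in 1 2; do python3 -m jog '[[[0,0,0,-0.147],[0,0,0,-0.147],[0,0,0,-0.147],[0,0,0,-0.147],[0,0,0,-0.147]]]' 0.093 20; done; python3 -m jog '[[[0,0,0,-0.147],[0,0,0,-0.147],[0,0,0,0]]]'
```

```text
time: 0.65
tcp_pos: [0.149, -0.6576, 0.1836]
orientation: [-3.139, 0.002, -0.598]
ft_force: [0.0, 0.7, -0.3]
width: 0.0929
time: 1.15
tcp_pos: [0.1489, -0.657, 0.182]
orientation: [-3.136, 0.0, 0.152]
ft_force: [0.6, 0.4, -0.0]
width: 0.0928
time: 1.45
tcp_pos: [0.1488, -0.6567, 0.181]
orientation: [-3.134, -0.002, 0.455]
ft_force: [-0.2, -0.2, -0.5]
width: 0.0927
```

```bash
for i in 1 2 3 4; do python3 -m jog '[[[0.040,-0.0288,-0.0005,0],[0.040,-0.0288,-0.0005,0],[0.040,-0.0288,-0.0005,0],[0.040,-0.0288,-0.0005,0],[0.040,-0.0288,-0.0005,0]]]'; done; python3 -m jog '[[[0,0,0,0.047],[0,0,0,0]]]'
```

```text
time: 1.95
tcp_pos: [0.2667, -0.4382, 0.1814]
orientation: [-3.13, -0.002, 0.424]
ft_force: [1.2, -0.8, 0.4]
width: 0.0935
time: 2.45
tcp_pos: [0.3916, -0.2217, 0.1864]
orientation: [-3.132, -0.003, 0.395]
ft_force: [0.8, -0.6, -0.4]
width: 0.0932
time: 2.95
tcp_pos: [0.5227, -0.0084, 0.1922]
orientation: [-3.134, -0.006, 0.369]
ft_force: [0.5, -1.7, 0.6]
width: 0.0931
time: 3.45
tcp_pos: [0.6589, 0.2011, 0.1968]
orientation: [-3.134, -0.006, 0.344]
ft_force: [0.7, -1.2, 1.5]
width: 0.0928
time: 3.65
tcp_pos: [0.6604, 0.2063, 0.1938]
orientation: [-3.133, -0.003, 0.29]
ft_force: [-0.1, -0.4, -0.5]
width: 0.0932
```

Run:
```python
from h import *
import pickle
c=grab("wrist");pickle.dump(c,open("w1.pkl","wb"));save(c,"w1.png")
print(bot.state()["tcp_pos"],bot.state()["orientation"])
```

```text
[0.66024017 0.20607029 0.19367243] [-3.13302387e+00 -2.64450444e-03  2.92311556e-01]
```

View pics/w1.png

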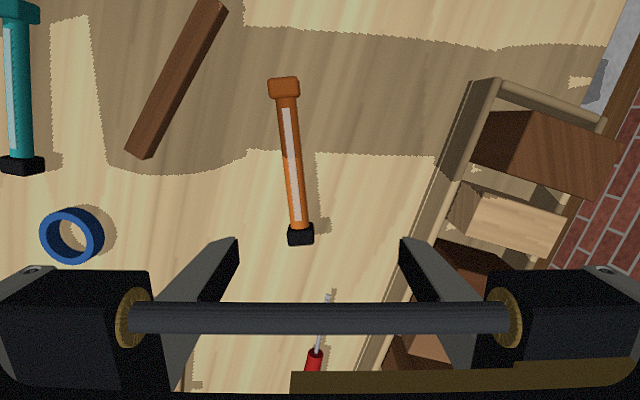

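The wrist view shows the lamp with its head at (284,87) and tail at (300,235). The strip runs between them. I'll refine with the strip mask and the barrel edges.

```bash
cat > lampw.py <<'E'
from h import *
def lamp(c,roi=None,zs=.029,v=True):
    im=c["color"];h=cv2.cvtColor(im,cv2.COLOR_RGB2HSV)
    o=cv2.inRange(h,(4,150,70),(17,255,255))
    k,l,st,ce=cv2.connectedComponentsWithStats(cv2.morphologyEx(o,cv2.MORPH_CLOSE,np.ones((15,15))))
    cand=[i for i in range(1,k) if st[i,4]>150]
    if roi: cand=[i for i in cand if roi[0]<ce[i][0]<roi[2] and roi[1]<ce[i][1]<roi[3]]
    i=max(cand,key=lambda i:st[i,4]); m=(l==i).astype(np.uint8)
    s=((m>0)&(h[:,:,1]<90)&(h[:,:,2]>90)).astype(np.uint8)
    k,l,st2,ce2=cv2.connectedComponentsWithStats(s);j=1+np.argmax(st2[1:,4])
    r=cv2.minAreaRect(np.argwhere(l==j)[:,::-1].astype(np.float32));b=cv2.boxPoints(r)
    e=sorted(range(4),key=lambda q:b[q][1]);top=(b[e[0]]+b[e[1]])/2;bot_=(b[e[2]]+b[e[3]])/2
    P,Q=onz(c,top,zs),onz(c,bot_,zs)
    if v: print("orange",st[i],"strip",top,bot_,"len",np.linalg.norm(P-Q))
    return P,Q
E
python3 - <<'E'
from lampw import *
import pickle
c=pickle.load(open("w1.pkl","rb"))
P,Q=lamp(c);print(P,Q,(P+Q)/2,"heading",np.degrees(np.arctan2(*(P-Q)[1::-1])))
# edges: head far end (bench z=.034 top far edge), tail near bottom edge
for n,p,z in(("headfar top",(284,77),.034),("tail near bottom",(301,245),0.0),("tail near top",(301,239),.034)): print(n,onz(c,p,z))
E
```

```text
orange [  507    34   133   246 15916] strip [652.4523  130.33759] [571.4713  278.80255] len 0.2067829326764205
[1.02901523 0.3821986  0.029     ] [1.02816145 0.17541743 0.029     ] [1.02858834 0.27880801 0.029     ] heading 89.76343259734011
headfar top [0.59234699 0.30593231 0.034     ]
tail near bottom [0.6660323  0.10777515 0.        ]
tail near top [0.66140292 0.13030129 0.034     ]
```

Run:
```python
from lampw import *
import pickle
c=pickle.load(open("w1.pkl","rb"))
P,Q=lamp(c,(250,100,330,250));print(P,Q,(P+Q)/2,"heading",np.degrees(np.arctan2(*(P-Q)[1::-1])))
```

```text
orange [ 267   76   42  154 3147] strip [285.09146 107.32318] [297.65244 220.37195] len 0.13437589373486702
[0.60129203 0.27567808 0.029     ] [0.65103231 0.15084706 0.029     ] [0.62616217 0.21326257 0.029     ] heading 111.72534652649536
```

```bash
python3 -m jog '[[[0,0,0,-0.092],[0,0,0,0],[-0.0145,-0.010,0.04,0],[-0.014,-0.010,0.04,0],[0,0,0.01,0]]]'; python3 -m jog '[[[0,0,0,0]]]'
python3 - <<'E'
from lampw import *
c=grab("wrist");save(c,"w2.png");s=bot.state();print(s["tcp_pos"],s["orientation"])
P,Q=lamp(c,(200,0,450,300));print(P,Q,(P+Q)/2,"heading",np.degrees(np.arctan2(*(P-Q)[1::-1])))
E
```

```text
time: 4.2
tcp_pos: [0.6258, 0.2116, 0.1049]
orientation: [-3.134, -0.009, 0.371]
ft_force: [-0.0, -0.1, 0.0]
width: 0.0929
time: 4.3
tcp_pos: [0.6255, 0.2109, 0.1047]
orientation: [-3.134, -0.008, 0.369]
ft_force: [0.9, -0.0, 1.2]
width: 0.0929
[0.62586031 0.21103935 0.10542154] [-3.13415083 -0.00889097  0.36904623]
orange [ 298   82   41  194 5089] strip [318.78094 122.96265] [319.8908 265.0243] len 0.13417986715837663
[0.60161895 0.27526529 0.029     ] [0.65119503 0.15057989 0.029     ] [0.62640699 0.21292259 0.029     ] heading 111.68322955109817
```

```bash
python3 -m jog '[[[0.001,-0.0015,0.04,-0.009],[0,0,0.04,0],[0,0,0.016,0],[0,0,0,0]]]'
```

```text
time: 4.75
tcp_pos: [0.6337, 0.2137, 0.0168]
orientation: [-3.136, -0.021, 0.373]
ft_force: [-0.4, 0.7, -0.2]
width: 0.0931
```

```bash
python3 -m jog '[[[-0.007,-0.002,0.006,0],[0,0,0.005,0],[0,0,0,0]]]'
```

```text
time: 5.05
tcp_pos: [0.6288, 0.2134, 0.0105]
orientation: [-3.136, -0.027, 0.372]
ft_force: [0.2, 0.2, -0.0]
width: 0.0929
```

```bash
python3 -m jog '[[[-0.003,0,0.004,0],[0,0,0.002,0],[0,0,0,0]]]' && python3 -m jog '[[[0,0,0,0],[0,0,0,0],[0,0,0,0],[0,0,0,0],[0,0,0,0]]]' 0.0 20 && python3 -m jog '[[[0,0,0,0],[0,0,0,0]]]'
```

```text
time: 5.35
tcp_pos: [0.6269, 0.2127, 0.0063]
orientation: [-3.136, -0.03, 0.372]
ft_force: [1.2, 0.7, -0.0]
width: 0.0933
time: 5.85
tcp_pos: [0.6271, 0.2128, 0.0066]
orientation: [-3.136, -0.03, 0.372]
ft_force: [0.6, -0.0, 1.2]
width: 0.0577
time: 6.05
tcp_pos: [0.6271, 0.2128, 0.0066]
orientation: [-3.136, -0.03, 0.372]
ft_force: [0.3, 0.2, -0.1]
width: 0.0415
```

```bash
python3 -m jog '[[[0,0,0,0],[0,0,0,0],[0,0,0,0],[0,0,0,0]]]';python3 -m jog '[[[0,0,-0.002,0],[0,0,-0.01,0],[0,0,-0.02,0],[0,0,-0.03,0],[0,0,-0.03,0]]]'; python3 -m jog '[[[0,0,-0.03,0],[0,0,-0.03,0],[0,0,0,0]]]'
```

```text
time: 6.45
tcp_pos: [0.6271, 0.2127, 0.0066]
orientation: [-3.136, -0.03, 0.372]
ft_force: [0.2, -0.5, 0.1]
width: 0.0092
time: 6.95
tcp_pos: [0.6226, 0.2107, 0.0989]
orientation: [-3.136, -0.023, 0.372]
ft_force: [-0.4, 0.3, 0.5]
width: 0.0007
time: 7.25
tcp_pos: [0.6224, 0.21, 0.1689]
orientation: [-3.136, -0.031, 0.372]
ft_force: [0.2, 0.2, -0.2]
width: 0.0002
```

The fingers closed fully, so the grasp missed. I'll look.

Run:
```python
from lampw import *
import pickle
c=grab("wrist");d=grab("scene");e=grab("side")
for n,q in(("w",c),("s",d),("d",e)): pickle.dump(q,open(n+"3.pkl","wb"))
a=np.zeros((560,800,3),np.uint8)
a[:320,:512]=cv2.resize(c["color"],(512,320)); a[:240,512:]=cv2.resize(d["color"][150:270,290:434],(288,240))
a[320:560,:320]=cv2.resize(e["color"][150:270,190:350],(320,240))
save(a,"m3.png")
s=bot.state();print(s["tcp_pos"],s["orientation"])
```

```text
[0.62090332 0.20962944 0.1629776 ] [-3.13579479 -0.02390474  0.37212593]
```

View pics/m3.png

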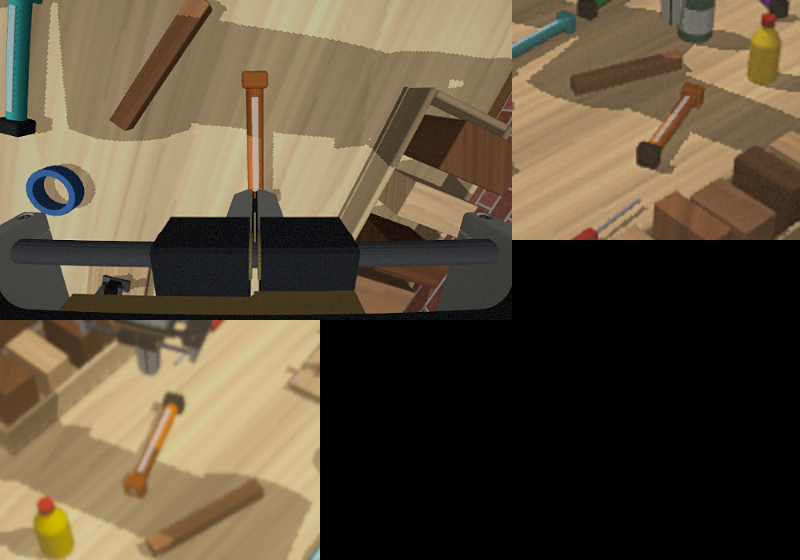

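Run:
```python
from lampw import *
import pickle
c,d,e=[pickle.load(open(n+"3.pkl","rb")) for n in"wsd"]
T=[0.6215,0.2098,0.165]
print(proj(d,T),proj(e,T),"wrist of TCP",proj(c,T))
print(tri(d,(372,150),e,(265,176)))
P,Q=lamp(c,(250,50,400,300));print((P+Q)/2)
a=np.hstack([cv2.resize(d["color"][60:260,300:500],(400,400)),cv2.resize(e["color"][60:260,170:370],(400,400))]);save(a,"m4.png")
```

```text
[369.92537607 171.10467269] [266.05306118 181.74442362] wrist of TCP [316.94971883 227.56137795]
[0.60382238 0.2294302  0.22173307]
orange [ 302   89   33  159 3259] strip [317.90402 120.9539 ] [319.77756 238.98766] len 0.13402632220963845
[0.62640689 0.21332746 0.029     ]
```

View pics/m4.png

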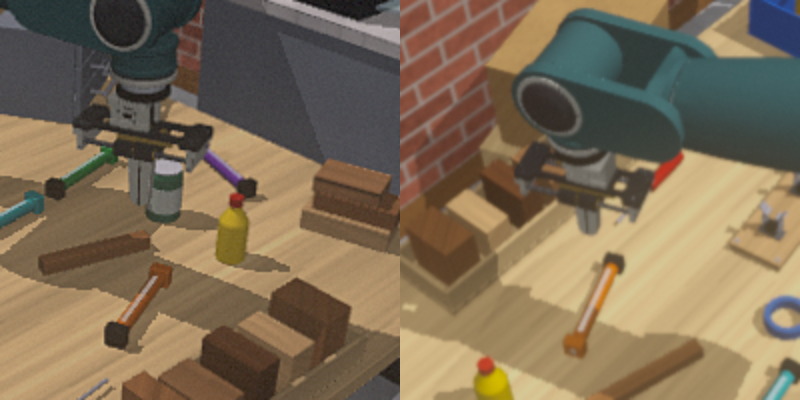

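The scene crop puts the fingertips at (370,162) and the side view at (265,176). The reported TCP projects to (370,171) and (266,182), so the real tips are higher than reported. I'll quantify the offset.

Run:
```python
from h import *
import pickle
c,d,e=[pickle.load(open(n+"3.pkl","rb")) for n in"wsd"]
p=tri(d,(370,162.5),e,(265,176));print(p,proj(d,p),proj(e,p))
he=np.array(c["hand_eye"])
for z in(0,-.01,-.02,-.025,-.03):
    T=np.array(c["extrinsics"])@np.linalg.inv(he)
    P=(T@[0,0,z,1])[:3];print(z,P,proj(c,P),proj(d,P),proj(e,P))
print(bot.state()["tcp_pos"])
```

```text
[0.62018619 0.21081869 0.19356006] [370.31854567 162.49468712] [265.31210562 175.9883667 ]
0 [0.62239525 0.21004244 0.16893833] [318.45890406 229.72484466] [370.26380695 170.05728213] [265.67013989 180.81250405]
-0.01 [0.62212961 0.20988306 0.17893353] [318.47820395 235.32616908] [370.32688433 167.13851912] [265.48020878 178.67877272]
-0.02 [0.62186397 0.20972367 0.18892873] [318.49940117 241.48018663] [370.38986602 164.19897734] [265.2881946  176.52286554]
-0.025 [0.62173115 0.20964398 0.19392633] [318.51080022 244.79046242] [370.42131796 162.72137594] [265.19139528 175.43648347]
-0.03 [0.62159833 0.20956429 0.19892393] [318.52278755 248.27224413] [370.45274231 161.23853386] [265.09406179 174.34442139]
[0.62090332 0.20962944 0.1629776 ]
```

The tips are about 22–25 mm above the reported TCP, by triangulation, by the missed close, and by the 5% short lamp length in the wrist view. I'll descend accordingly, with the fingers open, and feel for the bench.

```bash
python3 -m jog '[[[0,0,0,0],[0,0,0,0],[0,0,0,0],[0,0,0,0],[0,0,0,0]]]' 0.093 20; python3 -m jog '[[[0,0,0,0],[0,0,0,0],[0,0,0,0],[0,0,0,0],[0,0,0,0]]]';python3 -m jog '[[[0.001,-0.001,0.04,0],[0,0,0.04,0],[0,0,0.04,0],[0,0,0,0],[0,0,0,0]]]'
```

```text
time: 7.9
tcp_pos: [0.6195, 0.2092, 0.1588]
orientation: [-3.135, -0.018, 0.372]
ft_force: [0.6, -0.4, -1.1]
width: 0.0357
time: 8.4
tcp_pos: [0.6195, 0.2093, 0.1586]
orientation: [-3.135, -0.018, 0.372]
ft_force: [-0.4, -0.1, 0.1]
width: 0.076
time: 8.9
tcp_pos: [0.6234, 0.2126, 0.0387]
orientation: [-3.136, -0.023, 0.372]
ft_force: [-0.1, 0.0, 0.9]
width: 0.0929
```

```bash
python3 -m jog '[[[0.002,0,0.025,0],[0,0,0.018,0],[0,0,0,0]]]'
python3 - <<'E'
from h import *
import pickle
d=grab("scene");e=grab("side");s=bot.state();print(s["tcp_pos"],s["ft_force"],proj(d,s["tcp_pos"]),proj(e,s["tcp_pos"]))
a=np.hstack([cv2.resize(d["color"][130:250,310:430],(400,400)),cv2.resize(e["color"][150:270,210:330],(400,400))]);save(a,"m5.png")
pickle.dump((d,e),open("m5.pkl","wb"))
E
```

```text
time: 9.2
tcp_pos: [0.629, 0.2147, 0.0013]
orientation: [-3.136, -0.029, 0.372]
ft_force: [-0.4, 0.6, -0.5]
width: 0.093
[0.62985801 0.21498089 0.00333239] [-0.15623795  0.26969959 -0.09420108] [370.42251344 215.65445859] [267.38824528 213.19903071]
```

View pics/m5.png

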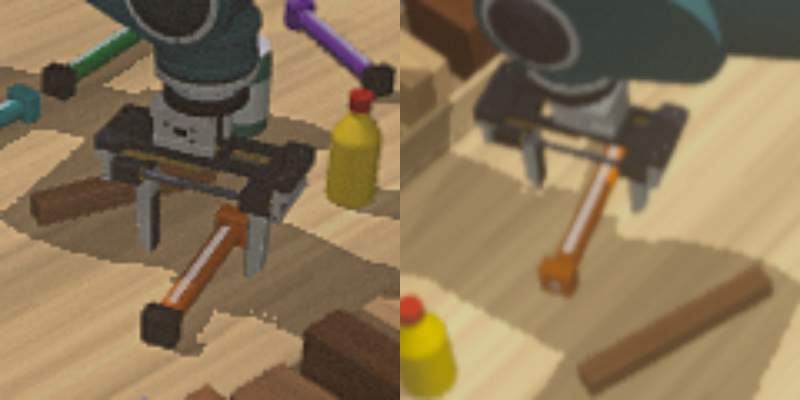

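```bash
python3 - <<'E'
from h import *
import pickle
d,e=pickle.load(open("m5.pkl","rb"))
a=tri(d,(354.4,204.4),e,(281.4,213.3));b=tri(d,(386.8,212.5),e,(250.5,205.8));print(a,b,(a+b)/2,np.linalg.norm(a-b),bot.state()["tcp_pos"])
E
python3 -m jog '[[[-0.004,0,0.010,0],[-0.001,0,0.005,0],[0,0,0,0]]]'
```

```text
[0.57843536 0.19709814 0.02757328] [0.67706368 0.23941467 0.02965646] [0.62774952 0.21825641 0.02861487] 0.10734324364942747 [0.62985801 0.21498089 0.00333239]
time: 9.6
tcp_pos: [0.6265, 0.2136, -0.0098]
orientation: [-3.137, -0.036, 0.372]
ft_force: [0.1, 0.6, 0.6]
width: 0.0932
```

```bash
python3 -m jog '[[[-0.001,0,0.004,0],[-0.001,0,0.004,0],[0,0,0,0]]]'; python3 -m jog '[[[0,0,0,0],[0,0,0,0],[0,0,0,0],[0,0,0,0],[0,0,0,0]]]' 0.0 20;python3 -m jog '[[[0,0,0,0],[0,0,0,0],[0,0,0,0],[0,0,0,0]]]'
```

```text
time: 9.9
tcp_pos: [0.6248, 0.213, -0.018]
orientation: [-3.137, -0.036, 0.372]
ft_force: [0.4, -0.1, -0.0]
width: 0.093
time: 10.4
tcp_pos: [0.6251, 0.2131, -0.0178]
orientation: [-3.137, -0.036, 0.372]
ft_force: [0.4, -0.1, -0.5]
width: 0.0577
time: 10.8
tcp_pos: [0.6253, 0.2131, -0.0176]
orientation: [-3.137, -0.037, 0.372]
ft_force: [1.7, 0.2, -0.4]
width: 0.0255
```

```bash
python3 -m jog '[[[0,0,0,0],[0,0,0,0],[0,0,0,0]]]' 0.0 25;python3 -m jog '[[[0,0,-0.005,0],[0,0,-0.02,0],[0,0,-0.03,0],[0,0,-0.03,0],[0,0,0,0]]]';  python3 -m jog '[[[0,0,-0.025,0],[0,0,-0.025,0],[0,0,0,0]]]'
```

```text
time: 11.1
tcp_pos: [0.6253, 0.2131, -0.0175]
orientation: [-3.137, -0.037, 0.372]
ft_force: [0.6, 0.9, -0.3]
width: 0.0233
time: 11.6
tcp_pos: [0.621, 0.2111, 0.0694]
orientation: [-3.136, -0.032, 0.372]
ft_force: [0.9, 0.3, -1.8]
width: 0.0232
time: 11.9
tcp_pos: [0.6186, 0.21, 0.1192]
orientation: [-3.136, -0.03, 0.372]
ft_force: [-1.0, -0.8, -1.7]
width: 0.0232
```

The lamp is held: width is 23 mm and weight 1.7 N. From the grasp, lamp axis z = reported z + 0.0345. I'll turn to the dock heading and travel over it.

```bash
python3 -m jog '[[[0,0,0,0.131],[0,0,0,0.131],[0,0,-0.01,0]]]'; for i in 1 2; do python3 -m jog '[[[-0.0157,0.0342,0,0],[-0.0157,0.0342,0,0],[-0.0157,0.0342,0,0],[-0.0157,0.0342,0,0],[-0.0157,0.0342,0,0]]]'; done;  python3 -m jog '[[[0,0,0,0],[0,0,0,0],[0,0,0,0]]]'
python3 - <<'E'
from h import *
import pickle
c=grab("wrist");d=grab("scene");e=grab("side");s=bot.state();print(s["tcp_pos"],s["orientation"])
pickle.dump((c,d,e,s),open("m6.pkl","wb"))
a=np.zeros((600,800,3),np.uint8)
a[:320,:512]=cv2.resize(c["color"],(512,320)); a[320:600,:400]=cv2.resize(d["color"][190:302,160:320],(400,280));a[320:600,400:]=cv2.resize(e["color"][90:202,300:460],(400,280))
save(a,"m6.png")
E
```

```text
time: 12.2
tcp_pos: [0.6167, 0.2094, 0.1237]
orientation: [-3.13, -0.022, 0.102]
ft_force: [0.7, -0.8, -2.5]
width: 0.0234
time: 12.7
tcp_pos: [0.5553, 0.0289, 0.117]
orientation: [-3.129, -0.019, 0.129]
ft_force: [1.3, 0.1, -1.8]
width: 0.0235
time: 13.2
tcp_pos: [0.4967, -0.1578, 0.1112]
orientation: [-3.129, -0.017, 0.153]
ft_force: [0.8, 0.1, -2.7]
width: 0.0233
time: 13.5
tcp_pos: [0.4949, -0.1611, 0.1101]
orientation: [-3.129, -0.015, 0.157]
ft_force: [-0.4, -0.2, -1.9]
width: 0.0231
[ 0.49512133 -0.16068799  0.11020409] [-3.12898463 -0.01554464  0.15718488]
```

View pics/m6.png

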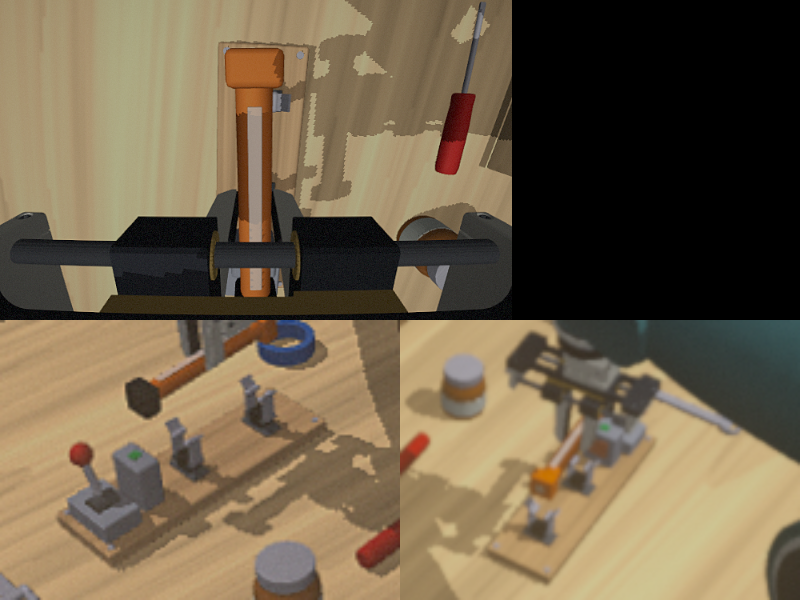

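The wrist view shows the lamp over the dock with its head toward the open end. The board's end corners are at about (272,52) and (392,59). In the scene crop the tail is by the block side, and clips A and B are at (185,445) and (258,405). Next I'll compute the dock pose and the camera height bias.

Run:
```python
from h import *
import pickle
c,d,e,s=pickle.load(open("m6.pkl","rb"))
for b in(0,.0245):
    k=dict(c);E=np.array(c["extrinsics"]).copy();E[2,3]+=b;k["extrinsics"]=E
    L,Rr=onz(k,(272.5,52.5),.018),onz(k,(392.5,58.8),.018);L2=onz(k,(271.5,237),.018)
    m=(L+Rr)/2;print("bias",b,L,Rr,"width",np.linalg.norm(L-Rr),"mid",m,"edge heading",np.degrees(np.arctan2(*(L-L2)[1::-1])),"end heading+90",90+np.degrees(np.arctan2(*(Rr-L)[1::-1])))
# mask-based ball centres
for n,q,r in(("S",d,(180,230,205,255)),("D",e,(385,115,405,135))):
    h=cv2.cvtColor(q["color"],cv2.COLOR_RGB2HSV);m=(cv2.inRange(h,(0,130,60),(7,255,255))|cv2.inRange(h,(172,130,60),(180,255,255)))
    z=np.zeros_like(m);z[r[1]:r[3],r[0]:r[2]]=m[r[1]:r[3],r[0]:r[2]];p=np.argwhere(z)
    print(n,p[:,::-1].mean(0) if len(p) else None,len(p), (p.min(0)+p.max(0))/2 if len(p) else None)
for n,p in dict(near=(207.2,287.5),open=(290.8,231.0),left=(183,269)).items(): print("S",n,onz(d,p,.018))
f=lambda x,y:(300+(x-400)/2.5,90+(y-320)/2.5)
for n,p in dict(end=f(549,578),endl=f(487,545),right=f(656,436)).items(): print("D",n,onz(e,p,.018))
g=lambda x,y:(160+x/2.5,190+(y-320)/2.5)
t=onz(d,g(145,397),.1445);print("tail end S @z.1445",t)
h=onz(e,f(540,490),.1445);print("head end D",h)
for n,p in dict(Aa=g(172,422),Ab=g(192,428),Ba=g(246,378),Bb=g(268,389)).items(): print(n,onz(d,p,.078))
```

```text
bias 0 [ 0.43712809 -0.04069487  0.018     ] [ 0.54083389 -0.02883252  0.018     ] width 0.10438203139223151 mid [ 0.48898099 -0.0347637   0.018     ] edge heading 96.61322292195008 end heading+90 96.52539202016476
bias 0.0245 [ 0.43354902 -0.03675796  0.018     ] [ 0.54595984 -0.0238999   0.018     ] width 0.11314380545921013 mid [ 0.48975443 -0.03032893  0.018     ] edge heading 96.6132229219501 end heading+90 96.52539202016476
S [191.48275862 243.27586207] 58 [243. 192.]
D None 0 None
S near [ 0.58594722 -0.34465713  0.018     ]
S open [ 0.54142467 -0.03186404  0.018     ]
S left [ 0.48037805 -0.35902268  0.018     ]
D end [ 0.43647441 -0.03525607  0.018     ]
D endl [ 0.53779843 -0.02905248  0.018     ]
D right [ 0.47373885 -0.3544787   0.018     ]
tail end S @z.1445 [ 0.51041683 -0.24674754  0.1445    ]
head end D [ 0.47718177 -0.05868809  0.1445    ]
Aa [ 0.48874593 -0.20763266  0.078     ]
Ab [ 0.51257017 -0.19654127  0.078     ]
Ba [ 0.47493927 -0.09684342  0.078     ]
Bb [ 0.50933935 -0.09009837  0.078     ]
```

Run:
```python
from lampw import *
import pickle
c,d,e,s=pickle.load(open("m6.pkl","rb"))
for z in(.1567,.163):
    P,Q=lamp(c,(250,50,400,400),zs=z); print(z,P,Q,(P+Q)/2,np.degrees(np.arctan2(*(P-Q)[1::-1])))
print(s["tcp_pos"])
# head far top edge in wrist, lamp top z
for z in(.1615,.168): print("headfar top",onz(c,(319,61),z))
h=cv2.cvtColor(e["color"],cv2.COLOR_RGB2HSV)
for n,q in(("S",d),("D",e)):
    h=cv2.cvtColor(q["color"],cv2.COLOR_RGB2HSV);m=cv2.inRange(h,(5,160,60),(17,255,255));k,l,st,ce=cv2.connectedComponentsWithStats(m)
    print(n,[(st[i].tolist(),ce[i].round(1).tolist()) for i in range(1,k) if st[i,4]>25])
```

```text
Traceback (most recent call last):
  File "lampw.py", line 10, in lamp
    k,l,st2,ce2=cv2.connectedComponentsWithStats(s);j=1+np.argmax(st2[1:,4])
                                                        ~~~~~~~~~^^^^^^^^^^^
ValueError: attempt to get argmax of an empty sequence
```

Run:
```python
from h import *
import pickle
c,d,e,s=pickle.load(open("m6.pkl","rb"))
for z in(.1567,.163):
    P=onz(c,(318,135),z);Q=onz(c,(320,362),z);H=onz(c,(319,61),z+.005);print(z,P,Q,H,np.linalg.norm(P-Q),(P+Q)/2,np.degrees(np.arctan2(*(P-Q)[1::-1])))
```

```text
0.1567 [ 0.48354369 -0.09612911  0.1567    ] [ 0.50576099 -0.22773936  0.1567    ] [ 0.4787887  -0.06402319  0.1617    ] 0.1334723454153811 [ 0.49465234 -0.16193423  0.1567    ] 99.58183847364442
0.163 [ 0.48338835 -0.09577818  0.163     ] [ 0.50469187 -0.22197544  0.163     ] [ 0.47883029 -0.06502546  0.168     ] 0.12798277369686997 [ 0.49404011 -0.15887681  0.163     ] 99.58183847364444
```

Wrist strip length is 0.1335, as expected, so the held lamp centre is at about (0.495,-0.161). The seat is at about (0.502,-0.148) with heading 96.6°. I'll correct and descend to just above the clips.

```bash
python3 -m jog '[[[0,0,0,0.05],[0.0045,-0.006,0.01,0],[0.004,-0.006,0.02,0],[0,0,0.015,0],[0,0,0,0]]]'; python3 -m jog '[[[0,0,0,0],[0,0,0,0]]]'
python3 - <<'E'
from h import *
import pickle
c=grab("wrist");d=grab("scene");e=grab("side");s=bot.state();print(s["tcp_pos"],s["orientation"],s["ft_force"])
pickle.dump((c,d,e,s),open("m7.pkl","wb"))
a=np.zeros((600,800,3),np.uint8)
a[:320,:512]=cv2.resize(c["color"],(512,320)); a[320:600,:400]=cv2.resize(d["color"][190:302,160:320],(400,280));a[320:600,400:]=cv2.resize(e["color"][90:202,300:460],(400,280))
save(a,"m7.png")
E
```

```text
time: 14.15
tcp_pos: [0.5044, -0.143, 0.0624]
orientation: [-3.128, -0.015, 0.116]
ft_force: [0.1, 0.1, -3.0]
width: 0.0233
time: 14.35
tcp_pos: [0.5045, -0.1427, 0.0625]
orientation: [-3.128, -0.015, 0.117]
ft_force: [-0.5, 0.2, -2.2]
width: 0.0232
[ 0.50467049 -0.14295872  0.06288692] [-3.12820283 -0.01555016  0.11670028] [ 0.09920373  0.57267056 -1.51660545]
```

View pics/m7.png

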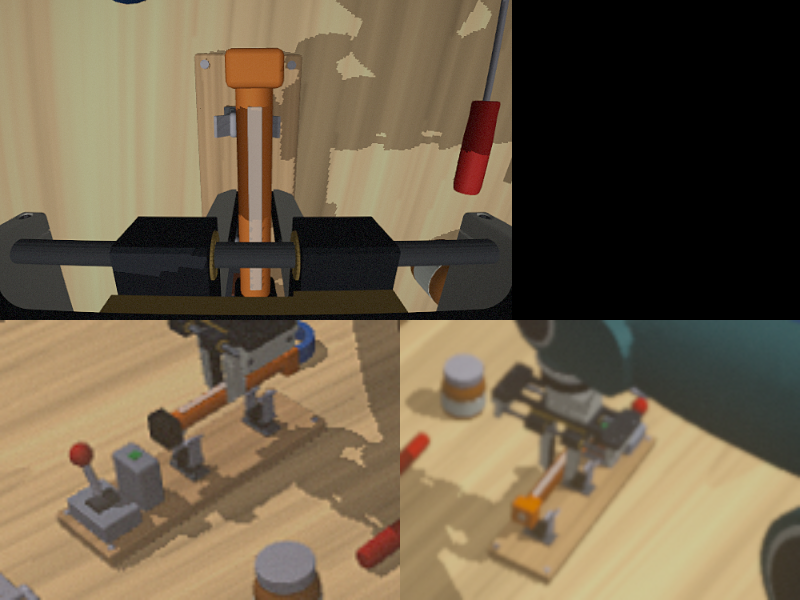

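Run:
```python
from h import *
import pickle
c,d,e,s=pickle.load(open("m7.pkl","rb"))
L,Rr=onz(c,(243.7,67.5),.018),onz(c,(376,70),.018);L2=onz(c,(252.5,245),.018)
hd=np.radians(96.57);yd=np.array([np.cos(hd),np.sin(hd),0]);xd=np.array([yd[1],-yd[0],0])
m=(L+Rr)/2;print("width",np.linalg.norm(L-Rr),"seat",m-.115*yd,"edge",np.degrees(np.arctan2(*(L-L2)[1::-1])),90+np.degrees(np.arctan2(*(Rr-L)[1::-1])))
P=onz(c,(318,134),s["tcp_pos"][2]+.0465);Q=onz(c,(320,362),s["tcp_pos"][2]+.0465);C=(P+Q)/2
print("lamp",C,np.linalg.norm(P-Q),np.degrees(np.arctan2(*(P-Q)[1::-1])))
for z in(.06,.078):
    a,b=onz(c,(267.5,156),z),onz(c,(350,156),z);print("clipB",np.linalg.norm(a-b),(a+b)/2,"-> seat",(a+b)/2-.055*yd)
print("err seat-lamp in dock x,y:",xd@(m-.115*yd-C),yd@(m-.115*yd-C))
```

```text
width 0.09690796540770986 seat [ 0.49954234 -0.14981902  0.018     ] edge 96.33841921128966 95.82648348696425
lamp [ 0.50421835 -0.14318727  0.10938692] 0.13365168072317968 97.28397084737756
clipB 0.053383182379008194 [ 0.4925462  -0.09403825  0.06      ] -> seat [ 0.49883913 -0.14867706  0.06      ]
clipB 0.04863552916158002 [ 0.49253931 -0.09179902  0.078     ] -> seat [ 0.49883225 -0.14643782  0.078     ]
err seat-lamp in dock x,y: -0.005404085049382714 -0.006053178948790972
```

```bash
python3 -m jog '[[[0,0,0,0.017],[-0.006,0.004,0,0],[0,0,0.006,0],[0,0,0.006,0],[0,0,0,0]]]'; python3 -m jog '[[[0,0,0.004,0],[0,0,0,0]]]'
```

```text
time: 15.0
tcp_pos: [0.4989, -0.1484, 0.0507]
orientation: [-3.129, -0.017, 0.097]
ft_force: [-0.7, 0.0, -1.4]
width: 0.0233
time: 15.2
tcp_pos: [0.4989, -0.1483, 0.046]
orientation: [-3.128, -0.016, 0.097]
ft_force: [-0.2, 0.4, -2.6]
width: 0.0233
```

```bash
python3 -m jog '[[[0,0,0.003,0],[0,0,0.003,0],[0,0,0,0]]]';  python3 -m jog '[[[0,0,0.003,0],[0,0,0.003,0]]]'; python3 -m jog '[[[0,0,0.003,0]]]'
```

```text
time: 15.5
tcp_pos: [0.4997, -0.1482, 0.0408]
orientation: [-3.129, -0.018, 0.098]
ft_force: [-3.6, 0.5, 2.7]
width: 0.0236
time: 15.7
tcp_pos: [0.5016, -0.1483, 0.0387]
orientation: [-3.13, -0.022, 0.098]
ft_force: [-7.2, 3.9, 24.3]
width: 0.0233
time: 15.8
tcp_pos: [0.5028, -0.1485, 0.038]
orientation: [-3.131, -0.025, 0.098]
ft_force: [-6.9, 2.4, 21.2]
width: 0.0231
```

```bash
python3 -m jog '[[[-0.003,0,0,0]]]';  python3 -m jog '[[[-0.003,0,0,0],[0,0,0,0]]]'
```

```text
time: 15.9
tcp_pos: [0.5002, -0.1488, 0.0384]
orientation: [-3.132, -0.026, 0.098]
ft_force: [-0.1, 0.1, -2.3]
width: 0.0239
time: 16.1
tcp_pos: [0.4979, -0.1491, 0.0389]
orientation: [-3.132, -0.028, 0.098]
ft_force: [3.3, 0.5, -1.5]
width: 0.0231
```

```bash
python3 -m jog '[[[0.0015,0,0.002,0],[0,0,0,0]]]';  python3 -m jog '[[[-0.001,0,0.003,0]]]';  python3 -m jog '[[[-0.001,0,0.003,0]]]'
```

```text
time: 16.3
tcp_pos: [0.5007, -0.149, 0.0388]
orientation: [-3.133, -0.031, 0.098]
ft_force: [-1.9, 1.9, -1.0]
width: 0.0232
time: 16.4
tcp_pos: [0.5012, -0.1492, 0.038]
orientation: [-3.133, -0.034, 0.099]
ft_force: [-2.8, 4.3, 34.0]
width: 0.0233
time: 16.5
tcp_pos: [0.5018, -0.1495, 0.0374]
orientation: [-3.134, -0.038, 0.099]
ft_force: [-2.8, 3.5, 24.9]
width: 0.0233
```

The force is higher than the clips should need, so I'll look before pushing more.

```bash
python3 -m jog '[[[0,0,-0.002,0]]]'
python3 - <<'E'
from h import *
import pickle
c=grab("wrist");d=grab("scene");e=grab("side");s=bot.state();print(s["tcp_pos"],s["orientation"],s["ft_force"])
pickle.dump((c,d,e,s),open("m8.pkl","wb"))
a=np.zeros((600,800,3),np.uint8)
a[:200,:400]=c["color"][40:240,130:530]; a[:200,400:]=c["color"][200:400,130:530]
a[200:600,:400]=cv2.resize(d["color"][200:280,210:290],(400,400),interpolation=2);a[200:600,400:]=cv2.resize(e["color"][115:195,330:410],(400,400),interpolation=2)
save(a,"m8.png")
E
```

```text
time: 16.6
tcp_pos: [0.5016, -0.1495, 0.0395]
orientation: [-3.135, -0.037, 0.099]
ft_force: [-4.0, -0.4, -1.8]
width: 0.0234
[ 0.50167426 -0.14963792  0.03973433] [-3.13468505 -0.03771581  0.09865013] [-4.07012949  0.56688202  9.43539255]
```

View pics/m8.png

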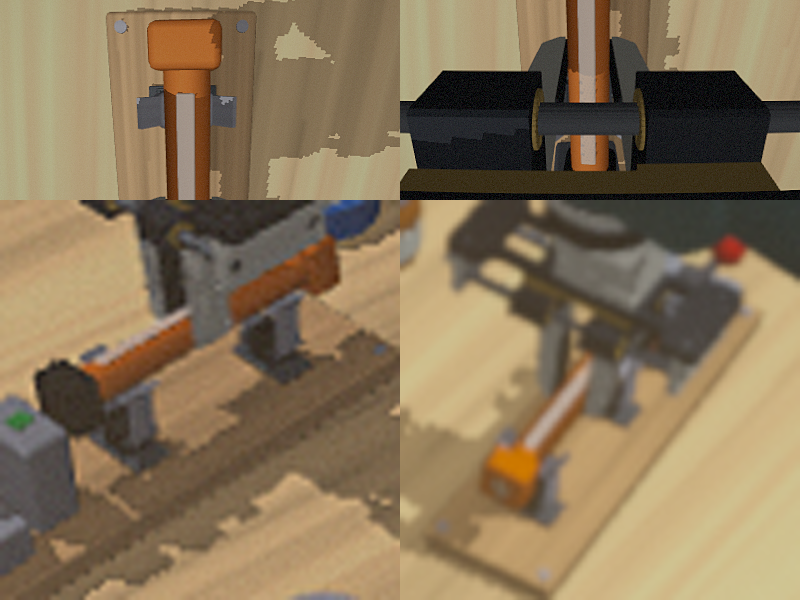

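The lamp sits square on both flares, clear of the block, and nothing else is touching. The tail is at crop (68,395) and clear of the block's edge, so it just needs a firmer push that stays well below 80 N.

```bash
python3 -m jog '[[[-0.002,0,0.001,0]]]' 0 30;  python3 -m jog '[[[-0.001,0,0.003,0]]]';  python3 -m jog '[[[-0.001,0,0.0035,0]]]';  python3 -m jog '[[[-0.001,0,0.0035,0]]]'
```

```text
time: 16.85
tcp_pos: [0.5001, -0.1499, 0.0394]
orientation: [-3.135, -0.038, 0.099]
ft_force: [2.6, 0.6, 10.4]
width: 0.0233
time: 16.95
tcp_pos: [0.5009, -0.1501, 0.0388]
orientation: [-3.136, -0.043, 0.099]
ft_force: [-5.6, 7.4, 37.9]
width: 0.0234
time: 17.05
tcp_pos: [0.5017, -0.1504, 0.038]
orientation: [-3.137, -0.047, 0.099]
ft_force: [-5.1, 3.1, 30.8]
width: 0.0236
time: 17.15
tcp_pos: [0.5025, -0.1508, 0.0371]
orientation: [-3.138, -0.051, 0.099]
ft_force: [-3.2, 3.2, 25.5]
width: 0.0234
```

```bash
python3 -m jog '[[[-0.003,0,0.003,0]]]';  python3 -m jog '[[[-0.002,0,0.003,0]]]';  python3 -m jog '[[[-0.002,0,0.004,0]]]'; python3 -m jog '[[[0,0,0,0]]]'
```

```text
time: 17.25
tcp_pos: [0.5016, -0.1513, 0.0364]
orientation: [-3.139, -0.055, 0.099]
ft_force: [0.4, 4.0, 20.8]
width: 0.0234
time: 17.35
tcp_pos: [0.5013, -0.1517, 0.0354]
orientation: [-3.14, -0.059, 0.099]
ft_force: [0.5, 2.5, 18.1]
width: 0.023
time: 17.45
tcp_pos: [0.501, -0.1521, 0.0331]
orientation: [-3.142, -0.063, 0.099]
ft_force: [0.6, -0.3, 12.4]
width: 0.0234
time: 17.55
tcp_pos: [0.501, -0.1522, 0.0329]
orientation: [3.142, -0.063, 0.099]
ft_force: [0.0, -0.3, -4.9]
width: 0.0234
```

```bash
python3 -m jog '[[[-0.001,-0.001,0.003,0]]]';  python3 -m jog '[[[-0.001,-0.001,0.003,0]]]';  python3 -m jog '[[[-0.001,-0.001,0.003,0]]]'
```

```text
time: 17.65
tcp_pos: [0.5009, -0.1518, 0.0307]
orientation: [3.14, -0.065, 0.099]
ft_force: [2.2, -3.4, 7.9]
width: 0.0229
time: 17.75
tcp_pos: [0.5004, -0.1513, 0.0278]
orientation: [3.139, -0.066, 0.099]
ft_force: [2.6, -1.6, 2.8]
width: 0.0231
time: 17.85
tcp_pos: [0.5001, -0.1507, 0.025]
orientation: [3.138, -0.067, 0.099]
ft_force: [3.0, -0.2, 11.3]
width: 0.023
```

```bash
python3 -m jog '[[[0,-0.001,0.0025,0]]]';  python3 -m jog '[[[0,-0.001,0.0025,0]]]';  python3 -m jog '[[[0,0,0.002,0]]]'
```

```text
time: 17.95
tcp_pos: [0.5006, -0.15, 0.0229]
orientation: [3.137, -0.068, 0.099]
ft_force: [-1.2, -1.5, 10.0]
width: 0.0232
time: 18.05
tcp_pos: [0.5009, -0.1492, 0.0207]
orientation: [3.137, -0.068, 0.099]
ft_force: [-1.4, -1.9, 8.7]
width: 0.0231
time: 18.15
tcp_pos: [0.501, -0.149, 0.0187]
orientation: [3.137, -0.068, 0.099]
ft_force: [-0.4, 2.3, 4.3]
width: 0.0232
```

```bash
python3 -m jog '[[[0,0,0.002,0]]]';  python3 -m jog '[[[0,0,0.002,0]]]';  python3 -m jog '[[[0,0,0.002,0]]]'; python3 -m jog '[[[0,0,0.002,0]]]'
```

```text
time: 18.25
tcp_pos: [0.501, -0.1488, 0.0163]
orientation: [3.138, -0.068, 0.099]
ft_force: [-0.2, 1.7, 0.7]
width: 0.0233
time: 18.35
tcp_pos: [0.5012, -0.1486, 0.0147]
orientation: [3.138, -0.068, 0.099]
ft_force: [-15.0, 3.5, 34.5]
width: 0.0232
time: 18.45
tcp_pos: [0.5014, -0.1488, 0.0143]
orientation: [3.137, -0.068, 0.099]
ft_force: [-18.3, 2.7, 34.7]
width: 0.0232
time: 18.55
tcp_pos: [0.5015, -0.1489, 0.0142]
orientation: [3.137, -0.067, 0.099]
ft_force: [-19.5, 5.6, 36.3]
width: 0.0233
```

Hard stop reached at reported z of about 0.0145, and the force jumped to 35 N. Now I'll relax, let go, and lift.

```bash
python3 -m jog '[[[0,0,0,0]]]'; python3 -m jog '[[[0,0,0,0],[0,0,0,0],[0,0,0,0],[0,0,0,0],[0,0,0,0]]]' 0.08; python3 -m jog '[[[0,0,0,0],[0,0,0,0],[0,0,0,0],[0,0,0,0]]]'; python3 -m jog '[[[0,0,-0.02,0],[0,0,-0.04,0],[0,0,-0.04,0],[0,0,-0.04,0],[0,0,0,0]]]'
python3 - <<'E'
from h import *
import pickle
c=grab("wrist");d=grab("scene");e=grab("side");s=bot.state();print(s["tcp_pos"],s["orientation"],s["ft_force"])
pickle.dump((c,d,e,s),open("m9.pkl","wb"))
a=np.zeros((600,800,3),np.uint8)
a[:200,:400]=cv2.resize(c["color"][:,:],(400,250))[:200]
a[200:600,:400]=cv2.resize(d["color"][200:290,185:275],(400,400),interpolation=2);a[200:600,400:]=cv2.resize(e["color"][105:195,330:420],(400,400),interpolation=2)
save(a,"m9.png")
E
```

```text
time: 18.65
tcp_pos: [0.5013, -0.1489, 0.0146]
orientation: [3.137, -0.067, 0.099]
ft_force: [0.5, -0.4, -3.5]
width: 0.0231
time: 19.15
tcp_pos: [0.5002, -0.1486, 0.0124]
orientation: [3.138, -0.064, 0.099]
ft_force: [-0.5, 0.1, -0.5]
width: 0.0588
time: 19.55
tcp_pos: [0.5001, -0.1485, 0.0122]
orientation: [3.138, -0.064, 0.099]
ft_force: [-0.1, -0.5, 0.4]
width: 0.08
time: 20.05
tcp_pos: [0.4898, -0.1486, 0.1559]
orientation: [3.14, -0.061, 0.099]
ft_force: [0.8, 0.4, -0.3]
width: 0.0802
[ 0.48801763 -0.14784629  0.14940839] [-3.14008044 -0.05409901  0.0990148 ] [-0.08270543  1.14664529 -0.32697976]
```

View pics/m9.png

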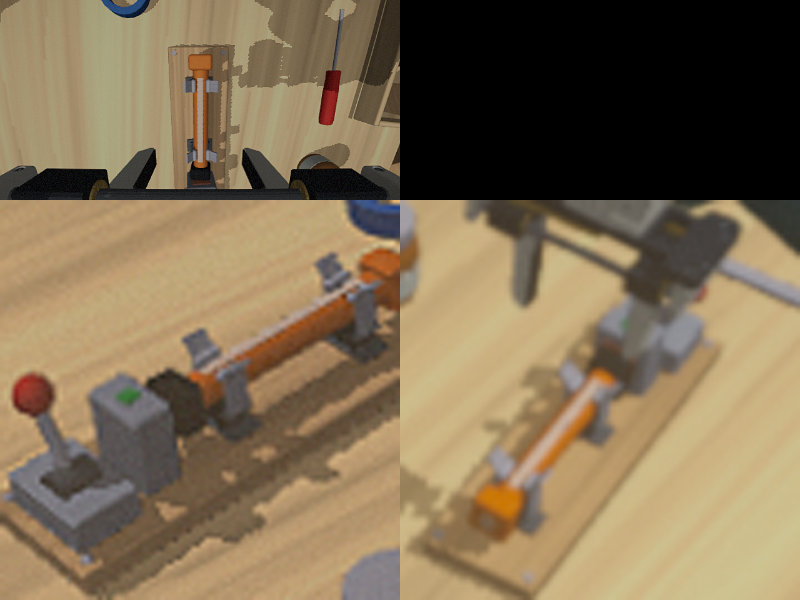

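Seen: both clips are closed over the barrel, the tail cap is next to the block, the gripper is clear and the switch is still off. I'll do a numeric check and plan the switch move.

Run:
```python
from h import *
import pickle
c,d,e,s=pickle.load(open("m9.pkl","rb"))
im=c["color"];h=cv2.cvtColor(im,cv2.COLOR_RGB2HSV)
m=cv2.inRange(h,(0,0,140),(180,70,255));m[:,:305]=0;m[:,336:]=0;m[300:]=0;m[:110]=0
k,l,st,ce=cv2.connectedComponentsWithStats(m);print([st[i].tolist() for i in range(1,k) if st[i,4]>60])
hd=np.radians(96.4);yd=np.array([np.cos(hd),np.sin(hd),0])
for i in range(1,k):
  if st[i,4]>300:
    p=np.argwhere(l==i)[:,::-1].astype(np.float32);b=cv2.boxPoints(cv2.minAreaRect(p));b=b[np.argsort(b[:,1])]
    P=onz(c,(b[0]+b[1])/2,.064);Q=onz(c,(b[2]+b[3])/2,.064);print(P,Q,np.linalg.norm(P-Q),"ctr from head end",P-.067*yd,np.degrees(np.arctan2(*(P-Q)[1::-1])))
f=1.6
L,Rr=onz(c,(169*f,48*f),.018),onz(c,(228*f,46*f),.018);print("board",L,Rr,np.linalg.norm(L-Rr),"seat",(L+Rr)/2-.115*yd)
b=tri(d,(192.5,243.5),e,(395.3,124.3));print("ball",b)
# tail gap: block facing edge top vs tail
print("joints",bot.state()["joints"])
```

```text
[[316, 125, 9, 135, 1161]]
[ 0.49050621 -0.08271766  0.064     ] [ 0.50412549 -0.21592586  0.064     ] 0.13390261040726073 ctr from head end [ 0.49797463 -0.14930011  0.064     ] 95.83767011572425
board [ 0.43930307 -0.04205942  0.018     ] [ 0.5341545  -0.02884103  0.018     ] 0.095768047264136 seat [ 0.49954771 -0.14973354  0.018     ]
ball [ 0.49138712 -0.32048367  0.093885  ]
joints [-0.36088121 -0.27640402  1.87057598  0.02542255  1.49962689 -0.46113867]
```

Lamp is seated, about 2 mm off across and 0.5 mm along, with strip length right at home height. Now I'll move to the −x side of the ball with the fingers closed.

```bash
python3 -m jog '[[[-0.0122,0.0346,0,0],[-0.0122,0.0346,0,0],[-0.0122,0.0346,0,0],[-0.0122,0.0346,0,0],[-0.0122,0.0346,0,0]]]' 0.0; python3 -m jog '[[[0,0,0,0],[0,0,0,0],[0,0,0,0],[0,0,0,0],[0,0,0,0]]]'
python3 - <<'E'
from h import *
b=np.array([.4914,-.3205]);s=bot.state();y=s["orientation"][2];t=s["tcp_pos"];g=b+[-.0467,-.0052]-t[:2]
print("tool dx,dy to approach",g@[np.cos(y),np.sin(y)],g@[np.sin(y),-np.cos(y)],t,s["width"],s["orientation"])
E
```

```text
time: 20.7
tcp_pos: [0.4421, -0.3268, 0.1369]
orientation: [-3.133, -0.047, 0.105]
ft_force: [-0.4, 0.2, -0.1]
width: 0.0446
time: 21.2
tcp_pos: [0.4399, -0.3271, 0.1308]
orientation: [-3.127, -0.041, 0.103]
ft_force: [-0.4, 0.7, 0.1]
width: 0.0044
tool dx,dy to approach 0.004878617734914888 -0.0008899064038520613 [ 0.43993846 -0.32708585  0.13078802] 0.004371294825620189 [-3.12694022 -0.04100663  0.10279958]
```

```bash
python3 -m jog '[[[0,0,0.03,0],[0,0,0.03,0],[0,0,0.012,0],[0,0,0,0]]]'; python3 -m jog '[[[0,0,0,0]]]'
python3 - <<'E'
from h import *
c=grab("scene");e=grab("side");s=bot.state();print(s["tcp_pos"],s["ft_force"])
a=np.hstack([cv2.resize(c["color"][190:290,150:250],(400,400)),cv2.resize(e["color"][80:180,340:440],(400,400))]);save(a,"m10.png")
E
```

```text
time: 21.6
tcp_pos: [0.4446, -0.3239, 0.0586]
orientation: [-3.129, -0.044, 0.106]
ft_force: [0.1, 0.4, 0.5]
width: 0.0006
time: 21.7
tcp_pos: [0.445, -0.3238, 0.0595]
orientation: [-3.13, -0.044, 0.107]
ft_force: [0.7, -0.1, 0.8]
width: 0.0004
[ 0.44507436 -0.32410509  0.05990154] [ 0.75259552 -0.10496042  0.09734689]
```

View pics/m10.png

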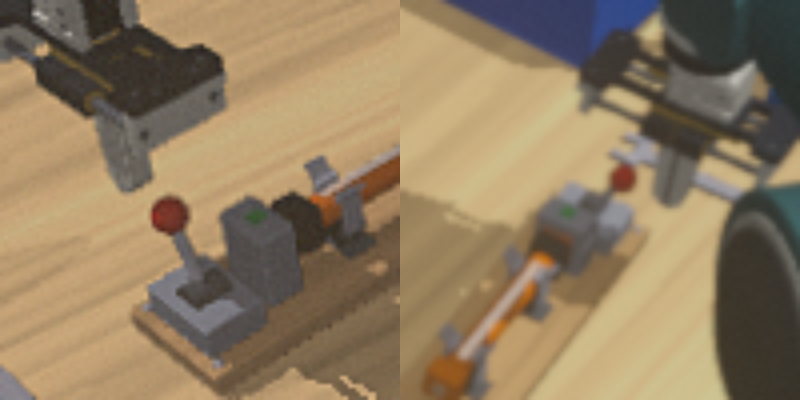

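The fingers are poised on the ball's −x side at the right height. In the scene crop the tip is at (130,190) and the ball at (170,215). Push +x.

```bash
python3 -m jog '[[[0.015,0,0.0005,0],[0.015,0,0.0005,0],[0.015,0,0.0005,0],[0,0,0,0]]]';python3 -m jog '[[[0.01,0,0.0005,0],[0.01,0,0.0005,0],[0,0,0,0]]]'
python3 - <<'E'
from h import *
d=grab("scene");e=grab("side");s=bot.state();print(s["tcp_pos"])
P={}
for n,q,r in(("S",d,(180,225,235,270)),("D",e,(360,105,410,145))):
    h=cv2.cvtColor(q["color"],cv2.COLOR_RGB2HSV);m=(cv2.inRange(h,(0,120,60),(6,255,255))|cv2.inRange(h,(174,120,60),(180,255,255)))
    z=np.zeros_like(m);z[r[1]:r[3],r[0]:r[2]]=m[r[1]:r[3],r[0]:r[2]];p=np.argwhere(z)[:,::-1];print(n,len(p));P[n]=np.median(p,0) if len(p) else None
print(P); 
if all(v is not None for v in P.values()): print(tri(d,P["S"],e,P["D"]))
E
```

```text
time: 22.2
tcp_pos: [0.4961, -0.3214, 0.0733]
orientation: [-3.138, -0.051, 0.106]
ft_force: [0.0, -0.3, -0.7]
width: 0.0007
time: 22.5
tcp_pos: [0.5209, -0.3191, 0.0759]
orientation: [-3.14, -0.054, 0.107]
ft_force: [-1.2, -1.0, 1.8]
width: 0.0007
[ 0.51974835 -0.31912121  0.07555004]
S 56
D 6
{'S': array([201., 249.]), 'D': array([384.5, 119.5])}
[ 0.53270947 -0.31536265  0.09782804]
```

```bash
python3 -m jog '[[[-0.012,0,0,0],[0,0,0.015,0],[0,0,0,0]]]';python3 -m jog '[[[0.010,0,0.001,0],[0.009,0,0.001,0],[0.006,0,0.001,0],[0,0,0,0]]]'
python3 - <<'E'
from h import *
d=grab("scene");e=grab("side");s=bot.state();print(s["tcp_pos"],s["ft_force"])
P={}
for n,q,r in(("S",d,(180,225,235,270)),("D",e,(360,105,410,145))):
    h=cv2.cvtColor(q["color"],cv2.COLOR_RGB2HSV);m=(cv2.inRange(h,(0,120,60),(6,255,255))|cv2.inRange(h,(174,120,60),(180,255,255)))
    z=np.zeros_like(m);z[r[1]:r[3],r[0]:r[2]]=m[r[1]:r[3],r[0]:r[2]];p=np.argwhere(z)[:,::-1];print(n,len(p));P[n]=np.median(p,0) if len(p) else None
print(P,proj(d,[.5475,-.317,.093]),proj(e,[.5475,-.317,.093]))
E
```

```text
time: 22.9
tcp_pos: [0.5066, -0.3202, 0.0575]
orientation: [-3.139, -0.052, 0.107]
ft_force: [0.3, 0.0, -1.2]
width: 0.0004
time: 23.3
tcp_pos: [0.5223, -0.3189, 0.0557]
orientation: [-3.136, -0.027, 0.104]
ft_force: [-12.0, 5.4, 13.4]
width: 0.0001
[ 0.52274504 -0.31881923  0.05561247] [-30.18448938   2.91469044  18.34940178]
S 63
D 13
{'S': array([204., 253.]), 'D': array([381., 119.])} [204.8110807  253.84108381] [382.1048754  118.16353226]
```

The ball is at its predicted full-on pixels and the lever is against its stop. I'll back off and lift clear.

```bash
python3 -m jog '[[[-0.01,0,0,0],[-0.02,0,0,0],[-0.01,0,-0.02,0],[0,0,-0.04,0],[0,0,-0.04,0]]]'; python3 -m jog '[[[-0.02,0,-0.04,0],[-0.02,0,-0.02,0],[0,0,0,0],[0,0,0,0],[0,0,0,0]]]'
python3 - <<'E'
from h import *
d=grab("scene");e=grab("side");s=bot.state();print(s["tcp_pos"],s["ft_force"],np.abs(s["qd"]).max())
a=np.hstack([cv2.resize(d["color"][190:290,175:275],(400,400)),cv2.resize(e["color"][90:190,330:430],(400,400))]);save(a,"m11.png")
P=[]
for q,r in((d,(180,225,235,270)),(e,(360,105,410,145))):
    h=cv2.cvtColor(q["color"],cv2.COLOR_RGB2HSV);m=(cv2.inRange(h,(0,120,60),(6,255,255))|cv2.inRange(h,(174,120,60),(180,255,255)))
    p=np.argwhere(m[r[1]:r[3],r[0]:r[2]])[:,::-1]+r[:2];P.append(p.mean(0));print(len(p),p.mean(0))
b=tri(d,P[0],e,P[1]);print("ball",b,"x from off",(b-[.4914,-.3205,0])[:2]@[.9938,.1115])
E
```

```text
time: 23.9
tcp_pos: [0.4797, -0.3223, 0.1518]
orientation: [-3.13, -0.022, 0.105]
ft_force: [-0.3, 0.1, 0.9]
width: 0.0007
time: 24.4
tcp_pos: [0.4417, -0.328, 0.2186]
orientation: [-3.135, -0.028, 0.106]
ft_force: [0.4, -0.3, -0.6]
width: 0.0004
[ 0.44149382 -0.32780397  0.21798985] [ 0.16343353  0.09281472 -0.47525554] 0.004107479175912777
52 [203.90384615 252.65384615]
18 [381.61111111 118.77777778]
ball [ 0.54542557 -0.31529925  0.09378625] x from off 0.05427049640837467
```

View pics/m11.png

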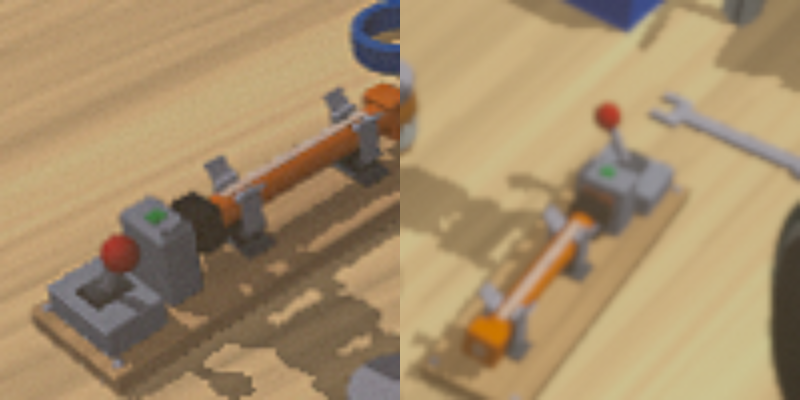

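The lever leans fully to +x: the ball has moved about 54–58 mm and is back at 93.8 mm height. The lamp is still home in both clips and the arm is clear.

```bash
python3 -c "
from rig import bot
print(bot.hand_in())"
```

```text
the job is handed in; nothing more can be done
None
```

I put the orange lamp in both dock clips with its black tail cap towards the charging block, let it go, flipped the red switch on, and handed the job in at about 24.5 s. `hand_in` gave no verdict.

**Last checks:**
- **Lamp:** its centre was about 2 mm across and 0.5 mm along from the seat I measured, and its heading was within about 0.01 rad of the dock's. Height was right, judging by the lens strip's length in the wrist view and the hard stop I felt. I measured this before the switch move. The final picture shows the lamp still home.
- **Switch:** the ball's centre moved about 54 mm of the expected 58 mm, back at 94 mm height, and the lever was against its stop, so it is well past 0.75 rad.
- **Robot:** it was clear of everything, with near-zero wrist force and no motion.

**What went wrong or disagreed:**
- **Missed grasp:** the first grasp closed above the lamp. The real fingertips sit about 24 mm higher than the reported tool position, so I allowed for that afterwards.
- **Pushing force:** seating the lamp took wrist force peaks of about 38 N, against the stated 8–15 N for the clips. It stayed under the 80 N limit. The tool also tilted by up to 0.07 rad as it went down, mostly about the barrel's own axis.
- **Switch stop:** I pressed it with about 30 N sideways.
- **Bystanders:** I did not measure their positions at the end. The ones in view looked undisturbed.
- **Pictures:** I viewed 12, two over the budget of 10.

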